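# Put the stray punch away and shut the punch drawer

### The job

Tidy the bench: lay the stray square steel punch flat in the long empty front compartment of the open drawer, setting it down rather than dropping it, and let go of it. Then push the drawer fully home past its spring catch until it clicks in flush, without slamming it. Leave the dapping block, the dish and the jar where they are.

Things in the scene. Friction and masses are not known exactly. Their poses are not given: they have to be found in the camera images.
- chest: low wooden bench chest, 240 deep (x) x 240 wide (y) x 90 mm high, fixed to the bench, with one drawer in its front (-x side). Origin: centre of its underside; x points from the front to the back, so the drawer closes along chest +x. Nothing stands on its lid; its front face lies 120 mm from the origin.
- drawer (a joint): drawer opening, m: 0 = home, front flush with the chest's front face; starts 0.11 to 0.15 (stop at 0.155). Runs easily (0.6 N plus 20 N per m/s) until a spring catch resists, at most about 10 N, from 13 to 5 mm open; past 4 mm it pulls the drawer shut and holds it. Left at the catch, it stays ajar. Closing below 0.2 m/s is gentle; 0.6 m/s is a slam.
- drawer_pull (a point): middle of the flat outer face of the drawer's steel pull, a strip 80 wide x 14 deep x 12 mm high, 56 mm above the bench; moves with the drawer; axes as the chest. Push here along chest +x. The wooden drawer front (212 wide, 31 to 77 mm above the bench) is 14 mm behind this face. At home this point is 134 mm in front of the chest's origin.
- drawer_slot (a point): floor centre of the drawer's long empty front compartment, 40 mm above the bench; moves with the drawer; axes as the chest. Inside 84 (x) x 150 mm (y), all clear of the lid at the start. Bounds, above its floor: drawer front 37, left side wall 30, two dividers 20 mm; lid underside 38 mm. Other compartments hold fixed steel balls (beside) and slim round punches (behind).
- punch: the stray punch: loose square steel bar, 120 mm long, 14 x 14 mm with a thinner 9 x 9 mm nose over the last 30 mm at its +x end, about 160 g, lying on the bench. Origin: middle of its length on its underside; x along its length. The only square bar lying loose; rows of slim round punches far to the sides are dressing.
- punch_mid (a point): middle of the punch's length on its centre line, 7 mm above its underside; x along its length
- die_block: bystander: steel dapping block, 50 x 50 x 44 mm high, loose; origin: centre of its underside
- dish: bystander: small round silvery dish, 72 mm across, 34 mm high, loose; origin: centre of its underside
- jar: bystander: amber glass jar, 60 mm across, 75 mm high, loose; origin: centre of its underside
Mind the look-alikes: they are no part of the job. There is more than one size of the punch; the job needs the smallest.

How it is judged (in metres and radians):
On the way, in this order (a step that is already met when the one before it is completed fails the run):
1. the punch lies flat in the long front compartment, let go, with the drawer still open (x of punch_mid in the frame of drawer_slot between -0.037 and 0.037 m and y of punch_mid in the frame of drawer_slot between -0.022 and 0.022 m and z of punch_mid in the frame of drawer_slot between 0.003 and 0.011 m and angle between punch's own x axis and vertical above 1.5 rad and contact force between the fingers and punch below 0.1 N and linear speed of punch below 0.03 m/s and value of joint drawer above 0.05 m), for 0.2 s.
2. the drawer is pushed home past its catch (value of joint drawer below 0.0025 m), for 0.2 s.
At the end, for the whole second after the job is handed in: The drawer is less than 2.5 mm open, and the punch lies still in the long front compartment: its middle within 37 mm (x) and 22 mm (y) of the compartment's centre, its centre line 3 to 11 mm above the compartment floor, level to 4 degrees (x of punch_mid in the frame of drawer_slot between -0.037 and 0.037 m and y of punch_mid in the frame of drawer_slot between -0.022 and 0.022 m and z of punch_mid in the frame of drawer_slot between 0.003 and 0.011 m and angle between punch's own x axis and vertical above 1.5 rad and value of joint drawer below 0.0025 m and linear speed of punch below 0.03 m/s); the robot touches nothing.
It fails at once if the drawer is slammed (closing faster than 0.6 m/s) (velocity of joint drawer below -0.6 m/s).
It fails at once if the punch is dropped (falls free faster than 0.8 m/s, about 33 mm) (contact force between the fingers and punch below 0.05 N and linear speed of punch above 0.8 m/s).
It fails at once if the dapping block is moved by more than 30 mm (distance of die_block from where it was at the start of the episode above 0.03 m).
It fails at once if the dish is moved by more than 30 mm (distance of dish from where it was at the start of the episode above 0.03 m).
It fails at once if the jar is moved by more than 30 mm (distance of jar from where it was at the start of the episode above 0.03 m).
It also fails if it takes over 54 s, if anything falls off the work surface, if the arm or the gripper's body presses on something with over 40 N, if the wrist force passes 120 N, or if a joint passes its speed limit or range.

### The arm

A 7-joint arm with a two-finger parallel gripper is mounted at the origin on the work surface. World frame = base frame: x ahead of the robot, y to its left, z up, the work surface at z = 0. Lengths are in mm, angles in rad, forces in N, time in s.
With the tool pointing down it reaches from about 350 to 900 mm from the base axis. Payload 8.1 kg.
Tool frame: the origin (TCP) lies at the very end of the fingers, on their centre line; the grasp point (between the pads) lies 19 mm behind it; z points along the fingers, y is the direction in which the jaws open and shut (so a half turn about z gives the same grasp; the last joint's range is limited). The gripper opens to 92 mm and grips with 3 to 60 N. Pads are 19 mm wide; open, the fingers measure 130 mm over their backs; the gripper's body (75 mm by 190 mm) begins 47 mm behind the grasp point.
Start: joints at [-1.23, 0.434, 0.025, 1.573, -0.012, 1.134, -0.075], TCP at [268.387, 564.456, 226.742] pointing down, gripper open.
Joint ranges: [-2.62, 2.62], [-0.44, 2.09], [-1.27, 1.32], [0.08, 2.57], [-1.32, 4.46], [0.12, 2], [-2.74, 2.74]. Speed limits (rad/s): [2.22, 2.22, 3.01, 3.01, 3.14, 3.14, 3.14].

### API

Orientations are given as a unit quaternion [w, x, y, z].
In Python, from station import env, eyes, finish_job gives the robot as it stands.
- The arm moves only by the tool step_arm, never from a script. Its argument "series" is a list of rows, each an object with "rot": the turn, a rotation vector about the world's x, y, z in rad, a list of three; "offset": the shift along the world's x, y, z in mm, a list of three; "fingers": the closure, from -1 (fully open) to 1 (shut). In form: [{"rot": [ax, ay, az], "offset": [tx, ty, tz], "fingers": fingers}, ...]. A call has 1 to 12 rows; each row shifts and turns the commanded pose from where the row before left it; what a row does not reach is not made up. A row lasts 1/8 s, in which the tool goes at most 62.5 mm and 10.7 degrees, less where a joint would pass 70% of its speed; a pose out of reach is approached as far as the arm can. A call with a gripper value outside its range is refused whole. The fingers move at their own pace and stop on an object; "newtons" is the grip in N (left out, the last holds). Time passes only in rows, so rows that do not move let the fingers close. It gives the time, the measured TCP pose, the force and the opening at its end, in the units of the state.
- env.get_state(): the state, without advancing time (a new reading comes with each control period).
- eyes.camera(name): name is "side" or "top"; returns a dict with "img" (400x640x3 uint8, red, green, blue), "mtx" (3x3 intrinsics, pixels), "R" (3x3) and "t" (3): a world point X has camera coordinates R X + t. Camera axes: x right, y down, z forward; pixel columns grow to the right and rows downward; lengths in mm; the calibration is good to about 2 mm. A picture is of the moment at which its call begins. There is no depth.
- finish_job(): hands the job in, once; it reports no verdict.
The state is a dict: "time_s": time; "joints": joint angles; "qd": joint speeds; "effort": joint torques, N m; "tcp_pos": TCP position; "orientation": TCP orientation; "ft_force": force on the tool from outside, world axes, zero at the start; "wrist_torque": the same for the moment, N m; "grip_width": finger opening in mm.
Only numpy, scipy, OpenCV 4.12 (cv2) and the standard library are available. Lean on these libraries where they do the work, as an engineer would, in place of code of your own. Each camera call takes 0.05 s, during which the arm holds its last target. There are 200 camera calls.

## Working session

There is one attempt and no reset: what is moved stays moved. The work goes in short steps, Python scripts to look and compute and a tool call to move; the robot and the scene stay as the last step left them, time stands still between calls to the robot, and variables do not carry over. Pictures are saved under pics/ and viewed, about 8 in all and at most 12, crops included, and the job is handed in when it is done.

Besides the shell and the picture viewer there is one more tool, called after "Call:" as name([rows], argument=value, ...), one row to a line, values as JSON. step_arm: Moves the arm, as the interface text tells. Its arguments: {"type":"object","properties":{"series":{"type":"array","items":{"type":"object","properties":{"rot":{"type":"array","items":{"type":"number"}},"offset":{"type":"array","items":{"type":"number"}},"fingers":{"type":"number"}}}},"newtons":{"type":"number"}},"required":["series"]}

```bash
mkdir -p pics; ls; cat > h.py <<'E'
import numpy as np, cv2
from station import env, eyes, finish_job
def cam(n):
    c=eyes.camera(n); return c
def save(c,f,crop=None,s=1):
    im=c["img"][:,:,::-1]
    if crop: x0,y0,x1,y1=crop; im=im[y0:y1,x0:x1]
    cv2.imwrite("pics/"+f,cv2.resize(im,None,fx=s,fy=s,interpolation=cv2.INTER_CUBIC))
def ray(c,u,v,z):
    R=np.array(c["R"]);t=np.array(c["t"]);K=np.array(c["mtx"])
    o=-R.T@t; d=R.T@np.linalg.solve(K,[u,v,1.]); return o+d*(z-o[2])/d[2]
def proj(c,X):
    p=np.array(c["mtx"])@(np.array(c["R"])@np.array(X,float)+np.array(c["t"])); return p[:2]/p[2]
E
python3 - <<'E'
from h import *
print(env.get_state())
for n in("top","side"):
    c=cam(n); save(c,n+"0.png"); R=np.array(c["R"]); print(n,-R.T@np.array(c["t"]),R.tolist(),c["mtx"])
E
```

```text
pics
{'time_s': 0.0, 'joints': array([-1.22963213,  0.43518894,  0.0249749 ,  1.57408187, -0.01159565,
        1.13399102, -0.07511745]), 'qd': array([ 0.00134017,  0.00194999, -0.00079616,  0.00055825,  0.00049433,
        0.00162636,  0.00088693]), 'effort': array([-8.84709225e-04, -6.67859602e+01,  9.84472521e-01, -3.14460576e+01,
       -6.04078872e-02,  4.29667148e-02,  1.55478315e-04]), 'tcp_pos': array([268.17735964, 563.98666731, 225.97203309]), 'orientation': array([-9.72773073e-05,  2.20108336e-01,  9.75475135e-01, -7.55881254e-04]), 'ft_force': array([-0.23265308,  0.149618  ,  1.35297981]), 'wrist_torque': array([-0.02081534,  0.01671704, -0.04050514]), 'grip_width': 91.56272502005322}
top [ 345.19275299   -4.24491062 1552.64360907] [[-0.018857912786828527, -0.9995245183287398, -0.024395007379080055], [-0.9857092382865539, 0.022671288078764305, -0.16692306687031574], [0.1673967642514831, 0.020898563504477493, -0.9856680847839108]] [[503.83746971   0.         316.5383995 ]
 [  0.         503.83746971 204.34097763]
 [  0.           0.           1.        ]]
side [ 467.13677195 -780.8816623   731.21537701] [[0.991743327955567, -0.12641964580226064, 0.021523118055894443], [-0.06365924795990982, -0.6310263405486666, -0.773145043108301], [0.11132237692753295, 0.765391292535386, -0.6338639425824877]] [[400.47073601   0.         319.83738012]
 [  0.         400.47073601 192.25187245]
 [  0.           0.           1.        ]]
```

View pics/top0.png

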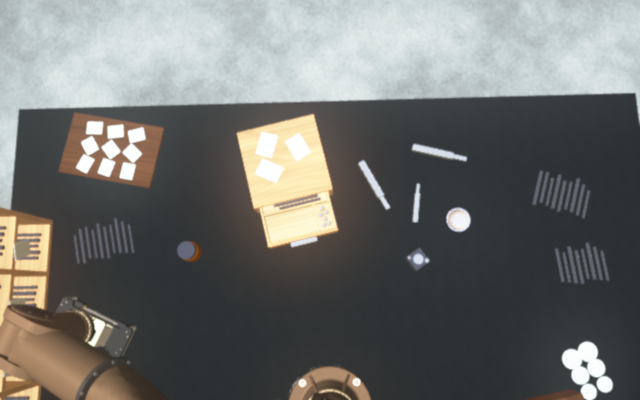

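View pics/side0.png

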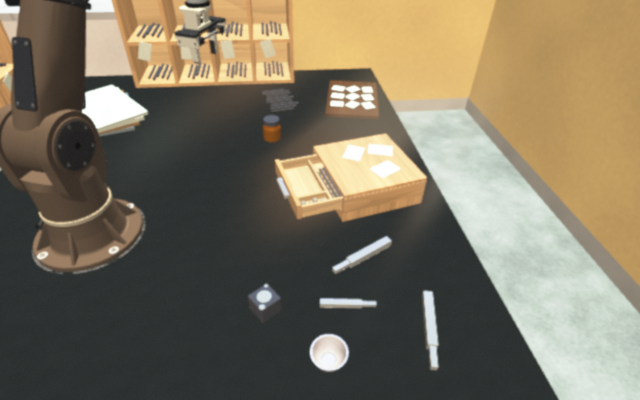

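The top view shows three loose square bars, at top pixels (374,185), (439,152) and (417,203). The one at (417,203) looks shortest, so I'll measure all three and check it in a crop. The chest is at (290,160), the drawer pull at (303,241), the dish at (458,219), the block at (418,259) and the jar at (189,251).

```bash
python3 - <<'E'
from h import *
c=cam("top"); im=c["img"]; hsv=cv2.cvtColor(im,cv2.COLOR_RGB2HSV)
save(c,"crop1.png",(225,100,485,290),3)
m=((hsv[...,2]>110)&(hsv[...,1]<70)).astype(np.uint8); m[:100]=0
n,l,s,ce=cv2.connectedComponentsWithStats(m)
for i in range(1,n):
    x,y,w,h,a=s[i]
    if 40<a<1500 and 230<x<480 and 110<y<280:
        p=np.argwhere(l==i)[:,::-1].astype(float)
        W=np.array([ray(c,u,v,10)[:2] for u,v in p])
        r=cv2.minAreaRect(W.astype(np.float32)); mu=W.mean(0)
        w_,V=np.linalg.eigh(np.cov((W-mu).T)); d=V[:,1]; q=(W-mu)@d
        print(s[i],"rect",np.round(r[0]),np.round(r[1]),"mean",mu.round(),"axis deg",np.degrees(np.arctan2(d[1],d[0])).round(1),"ends",(mu+d*q.min()).round(),(mu+d*q.max()).round())
wd=((hsv[...,0]>8)&(hsv[...,0]<32)&(hsv[...,1]>50)&(hsv[...,2]>120)).astype(np.uint8)
wd[:, :225]=0; wd[:,360:]=0; wd[:105]=0; wd[260:]=0
cs,_=cv2.findContours(wd,cv2.RETR_EXTERNAL,cv2.CHAIN_APPROX_NONE)
k=max(cs,key=cv2.contourArea); ap=cv2.approxPolyDP(k,2.5,True)[:,0]
for u,v in ap: print((u,v),[ray(c,u,v,z)[:2].round(1).tolist() for z in(90,77)])
E
```

```text
[412 143  55  19 410] rect [ 764. -359.] [174.  26.] mean [ 765. -355.] axis deg 75.1 ends [ 742. -443.] [ 786. -275.]
[358 160  33  50 419] rect [ 666. -152.] [175.  26.] mean [ 670. -150.] axis deg -152.3 ends [ 744. -111.] [ 589. -192.]
[412 183   9  40 227] rect [ 606. -280.] [ 19. 124.] mean [ 602. -280.] axis deg 172.4 ends [ 668. -288.] [ 545. -272.]
[291 184  32   7  68] rect [663.  59.] [ 7. 99.] mean [663.  56.] axis deg 99.9 ends [671.  10.] [655. 107.]
[446 207  25  25 504] rect [ 552. -405.] [73. 75.] mean [ 551. -405.] axis deg -170.7 ends [ 589. -399.] [ 513. -411.]
[260 209   9  33  42] rect [547. 192.] [103.   4.] mean [545. 191.] axis deg -167.4 ends [597. 203.] [496. 180.]
[290 236  28  12 174] rect [493.  70.] [19. 86.] mean [492.  71.] axis deg 103.1 ends [502.  28.] [483. 112.]
[407 249  23  20 254] rect [ 433. -276.] [49. 54.] mean [ 433. -276.] axis deg 79.0 ends [ 426. -309.] [ 439. -243.]
(np.int32(312), np.int32(113)) [[875.4, 35.2], [880.1, 35.6]]
(np.int32(236), np.int32(133)) [[818.4, 266.7], [822.6, 269.1]]
(np.int32(252), np.int32(206)) [[593.0, 217.4], [595.2, 219.4]]
(np.int32(261), np.int32(216)) [[562.6, 190.8], [564.5, 192.5]]
(np.int32(268), np.int32(247)) [[470.9, 170.4], [472.1, 172.0]]
(np.int32(338), np.int32(230)) [[516.3, -34.4], [517.8, -34.7]]
(np.int32(329), np.int32(196)) [[617.7, -10.5], [620.1, -10.5]]
(np.int32(332), np.int32(184)) [[653.7, -20.2], [656.4, -20.3]]
```

View pics/crop1.png

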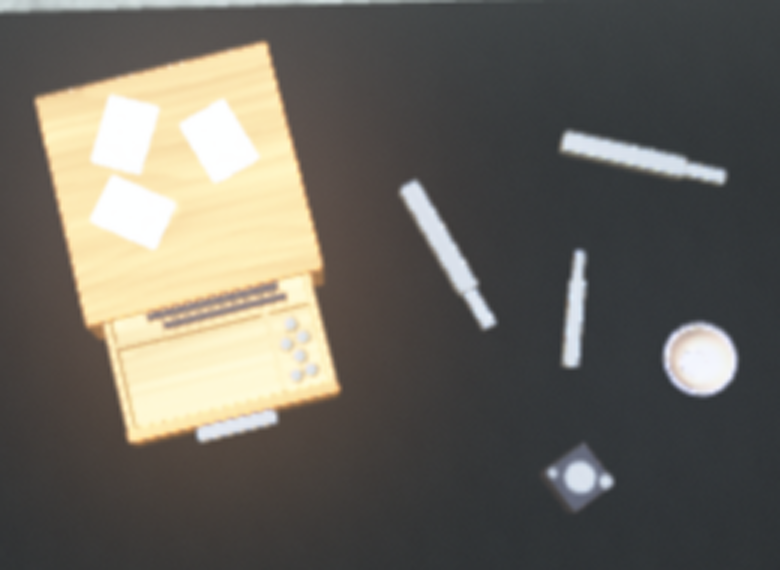

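The crop confirms it. The bar at top pixel (417,203) measures about 124 mm long, while the other two at (374,185) and (439,152) measure about 175 mm. So (417,203) is the smallest and the target, with its thin nose pointing away from the robot. Next I'll look closely at the drawer while the arm is clear of it.

```bash
python3 - <<'E'
from h import *
a=cam("top");b=cam("side")
save(a,"d1.png",(245,180,345,255),6); save(b,"d2.png",(265,140,375,230),6)
x=cv2.imread("pics/d1.png");y=cv2.imread("pics/d2.png")
w=max(x.shape[1],y.shape[1]); 
cv2.imwrite("pics/d.png",cv2.resize(np.vstack([cv2.copyMakeBorder(i,0,0,0,w-i.shape[1],cv2.BORDER_CONSTANT) for i in(x,y)]),None,fx=.6,fy=.6))
print(ray(a,303.6,241,62))
E
```

```text
[488.93920814  67.83014502  62.        ]
```

View pics/d.png

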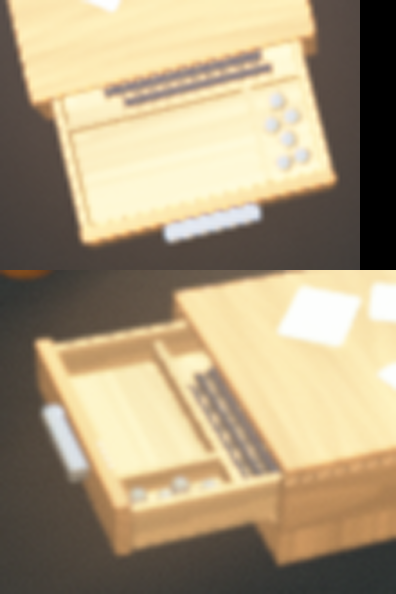

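Call:
step_arm([
  {"offset": [18,-47,0],"rot": [0,0,0.0314],"fingers": -1},
  {"offset": [19,-47,0],"rot": [0,0,0.0314],"fingers": -1},
  {"offset": [19,-47,0],"rot": [0,0,0.0314],"fingers": -1},
  {"offset": [19,-47,0],"rot": [0,0,0.0314],"fingers": -1},
  {"offset": [19,-47,0],"rot": [0,0,0.0314],"fingers": -1},
  {"offset": [19,-47,0],"rot": [0,0,0.0314],"fingers": -1},
  {"offset": [19,-47,0],"rot": [0,0,0.0314],"fingers": -1},
  {"offset": [19,-47,0],"rot": [0,0,0.0314],"fingers": -1},
  {"offset": [19,-47,0],"rot": [0,0,0.0314],"fingers": -1},
])

```text
time_s: 1.38
tcp_pos: [438.8, 139.9, 226.9]
orientation: [0.0, 0.08, 0.997, 0.0]
ft_force: [-0.3, 0.8, -0.2]
grip_width: 91.9
```

The top crop shows the compartment with corners near top pixels (265,216), (316,204), (319,230) and (269,242). The ball compartment lies to its right, and the slim round punches lie behind it. The side crop agrees with that layout.

```bash
python3 - <<'E'
from h import *
c=cam("top")
th=np.radians(13.7);ux=np.array([np.cos(th),np.sin(th)]);uy=np.array([-ux[1],ux[0]])
P=np.array([482,66.2])
for n,u,v,zs in [("BL",265,216.1,(40,60)),("BR",315.6,204.4,(40,60)),("RF",318.6,230,(60,77)),("LF",269.4,241.7,(40,70,77)),("outerL",268,247.5,(77,)),("outerR",338.3,230.5,(77,)),("lidC",(312+236+252+332)/4,(113+133+206+184)/4,(90,))]:
    for z in zs:
        w=ray(c,u,v,z)[:2]; print(n,z,w.round(),"rel pull", round((w-P)@ux,1),round((w-P)@uy,1))
for a in(0,): print("slot guess",P+68*ux+23*uy)
for u,v in[(579/3+225,252/3+100),(571/3+225,366/3+100)]: print("punch end",ray(c,u,v,12).round(1))
E
```

```text
BL 40 [569. 185.] rel pull 113.1 95.0
BL 60 [566. 183.] rel pull 109.7 93.3
BR 40 [602.  31.] rel pull 108.1 -62.9
BR 60 [599.  30.] rel pull 104.7 -62.6
RF 60 [521.  23.] rel pull 27.6 -51.5
RF 77 [519.  22.] rel pull 25.6 -51.3
LF 40 [491. 172.] rel pull 34.0 100.7
LF 70 [488. 169.] rel pull 30.3 98.0
LF 77 [488. 168.] rel pull 29.5 97.4
outerL 77 [471. 172.] rel pull 14.0 105.5
outerR 77 [516. -36.] rel pull 9.2 -106.9
lidC 90 [734. 125.] rel pull 258.3 -2.8
slot guess [542.6180628  104.65062369]
punch end [ 663.7 -288.1   12. ]
punch end [ 544.9 -273.8   12. ]
```

Call:
step_arm([
  {"offset": [19,-47,-5],"rot": [0,0,0.0314],"fingers": -1},
  {"offset": [19,-47,-10],"rot": [0,0,0],"fingers": -1},
  {"offset": [19,-47,-10],"rot": [0,0,0],"fingers": -1},
  {"offset": [19,-47,-10],"rot": [0,0,0],"fingers": -1},
  {"offset": [19,-47,-10],"rot": [0,0,0],"fingers": -1},
  {"offset": [19,-47,-10],"rot": [0,0,0],"fingers": -1},
  {"offset": [19,-47,-10],"rot": [0,0,0],"fingers": -1},
  {"offset": [19,-47,-10],"rot": [0,0,0],"fingers": -1},
  {"offset": [14,-45,-20],"rot": [0,0,0],"fingers": -1},
  {"offset": [0,0,-20],"rot": [0,0,0],"fingers": -1},
  {"offset": [0,0,0],"rot": [0,0,0],"fingers": -1},
])

```text
time_s: 2.8
tcp_pos: [603.3, -279.0, 109.8]
orientation: [-0.002, 0.065, 0.998, 0.001]
ft_force: [0.5, -0.1, -0.2]
grip_width: 91.8
```

Call:
step_arm([
  {"offset": [2,-2,-35],"rot": [0,0,0],"fingers": -0.3},
  {"offset": [0,0,-30],"rot": [0,0,0],"fingers": -0.3},
  {"offset": [0,0,-20],"rot": [0,0,0],"fingers": -0.3},
  {"offset": [0,0,-12],"rot": [0,0,0],"fingers": -0.3},
  {"offset": [0,0,-7],"rot": [0,0,0],"fingers": -0.3},
  {"offset": [0,0,-2],"rot": [0,0,0],"fingers": -0.3},
  {"offset": [0,0,0],"rot": [0,0,0],"fingers": -0.3},
], newtons=25)

```text
time_s: 3.68
tcp_pos: [606.8, -281.8, 6.3]
orientation: [0.0, 0.065, 0.998, -0.0]
ft_force: [-0.6, -0.4, -0.0]
grip_width: 59.8
```

```bash
python3 - <<'E'
from h import *
b=cam("side"); save(b,"g1.png",(250,240,410,360),4)
E
```

```text
(no output)
```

View pics/g1.png

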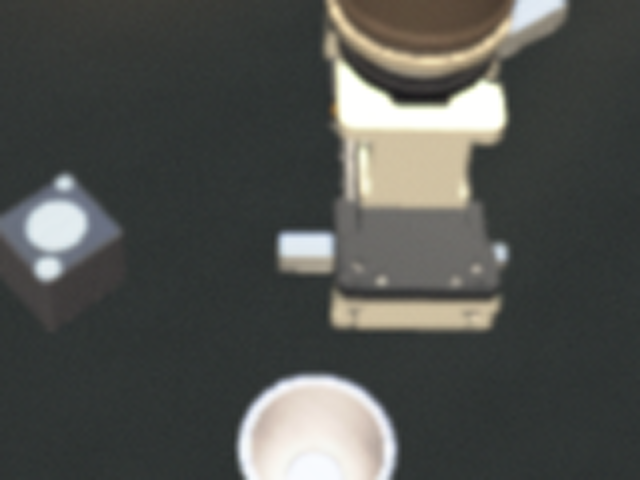

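The side crop shows the gripper astride the punch: its tail shows at crop (305,250) and its nose at (500,255). The block and dish are clear. I'll lower it slightly and grip.

Call:
step_arm([
  {"offset": [-2,0,-3],"rot": [0,0,0],"fingers": -0.3},
  {"offset": [0,0,0],"rot": [0,0,0],"fingers": 1},
  {"offset": [0,0,0],"rot": [0,0,0],"fingers": 1},
  {"offset": [0,0,0],"rot": [0,0,0],"fingers": 1},
  {"offset": [0,0,0],"rot": [0,0,0],"fingers": 1},
  {"offset": [0,0,0],"rot": [0,0,0],"fingers": 1},
  {"offset": [0,0,10],"rot": [0,0,0],"fingers": 1},
  {"offset": [0,0,20],"rot": [0,0,0],"fingers": 1},
  {"offset": [0,0,30],"rot": [0,0,0],"fingers": 1},
  {"offset": [0,0,35],"rot": [0,0,0],"fingers": 1},
  {"offset": [0,0,35],"rot": [0,0,0],"fingers": 1},
  {"offset": [0,0,0],"rot": [0,0,0],"fingers": 1},
], newtons=25)

```text
time_s: 5.22
tcp_pos: [606.3, -282.8, 137.4]
orientation: [0.003, 0.065, 0.998, -0.001]
ft_force: [-0.9, -0.4, -2.1]
grip_width: 14.0
```

```bash
python3 - <<'E'
from h import *
s=env.get_state(); print(s["joints"].round(2),s["tcp_pos"],s["ft_force"])
b=cam("side"); save(b,"g2.png",(250,180,410,300),4)
E
```

```text
[ 0.14  0.59  0.33  1.59 -0.22  1.    1.98] [ 606.34351144 -282.76064899  137.44500788] [-0.89155208 -0.38220435 -2.10543017]
```

View pics/g2.png

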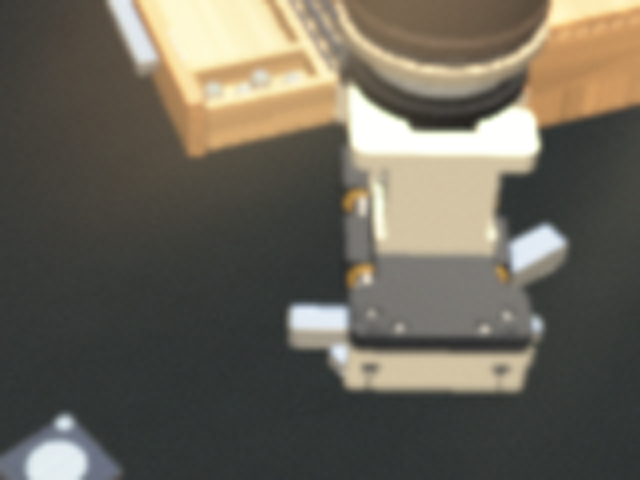

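Gripped at 14.0 mm, level, and the punch is clear of the bench: its tail shows at crop (318,325) and its nose at (537,327). I'll carry it over the compartment, turning by -70°.

Call:
step_arm([
  {"offset": [-3,20,0],"rot": [0,0,-0.06],"fingers": 1},
  {"offset": [-5,33,0],"rot": [0,0,-0.106],"fingers": 1},
  {"offset": [-5,36,0],"rot": [0,0,-0.106],"fingers": 1},
  {"offset": [-6,36,0],"rot": [0,0,-0.106],"fingers": 1},
  {"offset": [-6,36,0],"rot": [0,0,-0.106],"fingers": 1},
  {"offset": [-6,36,0],"rot": [0,0,-0.106],"fingers": 1},
  {"offset": [-6,36,0],"rot": [0,0,-0.106],"fingers": 1},
  {"offset": [-6,36,0],"rot": [0,0,-0.106],"fingers": 1},
  {"offset": [-6,36,0],"rot": [0,0,-0.106],"fingers": 1},
  {"offset": [-6,36,0],"rot": [0,0,-0.106],"fingers": 1},
  {"offset": [-5,30,0],"rot": [0,0,-0.106],"fingers": 1},
  {"offset": [-3,15,0],"rot": [0,0,-0.1],"fingers": 1},
])

```text
time_s: 6.78
tcp_pos: [540.0, 106.6, 131.9]
orientation: [-0.001, 0.625, 0.78, -0.001]
ft_force: [1.4, -0.7, -2.5]
grip_width: 13.7
```

Call:
step_arm([
  {"offset": [0,0,0],"rot": [0,0,0],"fingers": 1},
  {"offset": [0,0,0],"rot": [0,0,0],"fingers": 1},
  {"offset": [0,0,0],"rot": [0,0,0],"fingers": 1},
])

```text
time_s: 7.15
tcp_pos: [541.5, 103.1, 132.7]
orientation: [0.0, 0.625, 0.781, -0.0]
ft_force: [-0.3, 0.2, -2.2]
grip_width: 13.7
```

Call:
step_arm([
  {"offset": [2,0,-20],"rot": [0,0,0],"fingers": 1},
  {"offset": [0,0,-25],"rot": [0,0,0],"fingers": 1},
  {"offset": [0,0,-18],"rot": [0,0,0],"fingers": 1},
  {"offset": [0,0,-6],"rot": [0,0,0],"fingers": 1},
  {"offset": [0,0,0],"rot": [0,0,0],"fingers": 1},
  {"offset": [0,0,0],"rot": [0,0,0],"fingers": 1},
])

```text
time_s: 7.9
tcp_pos: [544.0, 104.5, 64.4]
orientation: [0.0, 0.625, 0.781, 0.0]
ft_force: [0.2, 1.3, -1.8]
grip_width: 13.8
```

```bash
python3 - <<'E'
from h import *
a=cam("top");b=cam("side")
save(a,"e1.png",(235,165,355,265),4); save(b,"e2.png",(255,130,375,230),4)
cv2.imwrite("pics/e.png",np.hstack([cv2.imread("pics/e1.png"),cv2.imread("pics/e2.png")])[:, :800] if 0 else cv2.resize(np.hstack([cv2.imread("pics/e1.png"),cv2.imread("pics/e2.png")]),(800,333)))
E
```

```text
(no output)
```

View pics/e.png

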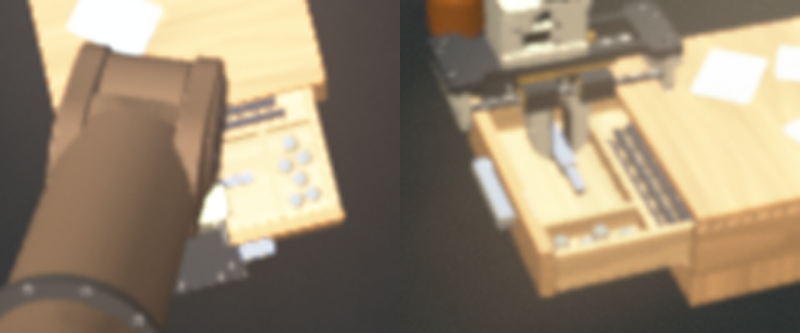

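The top and side crops show the punch level over the compartment. Its nose tip is near side pixel (308,186), short of the divider, and the left wall and back divider are clear. I'll set it down slowly.

Call:
step_arm([
  {"offset": [0,-1,-8],"rot": [0,0,0],"fingers": 1},
  {"offset": [0,0,-5],"rot": [0,0,0],"fingers": 1},
  {"offset": [0,0,-3],"rot": [0,0,0],"fingers": 1},
  {"offset": [0,0,-2],"rot": [0,0,0],"fingers": 1},
  {"offset": [0,0,-1],"rot": [0,0,0],"fingers": 1},
  {"offset": [0,0,0],"rot": [0,0,0],"fingers": 1},
  {"offset": [0,0,0],"rot": [0,0,0],"fingers": 1},
])

```text
time_s: 8.88
tcp_pos: [543.4, 103.5, 44.8]
orientation: [0.0, 0.625, 0.781, 0.0]
ft_force: [1.1, -0.2, -1.8]
grip_width: 13.8
```

Call:
step_arm([
  {"offset": [0,0,-1],"rot": [0,0,0],"fingers": 1},
  {"offset": [0,0,-1],"rot": [0,0,0],"fingers": 1},
  {"offset": [0,0,0],"rot": [0,0,0],"fingers": 1},
  {"offset": [0,0,0],"rot": [0,0,0],"fingers": 1},
])

```text
time_s: 9.38
tcp_pos: [543.4, 103.5, 42.7]
orientation: [-0.0, 0.625, 0.781, -0.0]
ft_force: [-0.0, 0.1, -2.9]
grip_width: 13.7
```

Call:
step_arm([
  {"offset": [0,0,-1],"rot": [0,0,0],"fingers": 1},
  {"offset": [0,0,0],"rot": [0,0,0],"fingers": 1},
  {"offset": [0,0,0],"rot": [0,0,0],"fingers": 1},
])

```text
time_s: 9.75
tcp_pos: [544.6, 103.7, 42.6]
orientation: [0.001, 0.625, 0.781, 0.001]
ft_force: [0.0, 1.4, 6.5]
grip_width: 13.6
```

The wrist force flipped to +6.5 N, so the punch is on the floor. I'll open part way, which keeps the fingers inside the 84 mm, and lift straight up.

Call:
step_arm([
  {"offset": [0,0,0.5],"rot": [0,0,0],"fingers": 0.5},
  {"offset": [0,0,0],"rot": [0,0,0],"fingers": 0.4},
  {"offset": [0,0,0],"rot": [0,0,0],"fingers": 0.4},
  {"offset": [0,0,0],"rot": [0,0,0],"fingers": 0.4},
  {"offset": [0,0,5],"rot": [0,0,0],"fingers": 0.4},
  {"offset": [0,0,15],"rot": [0,0,0],"fingers": 0.4},
  {"offset": [0,0,25],"rot": [0,0,0],"fingers": 0.4},
  {"offset": [0,0,35],"rot": [0,0,0],"fingers": 0.4},
  {"offset": [0,0,40],"rot": [0,0,0],"fingers": 0.4},
  {"offset": [0,0,30],"rot": [0,0,0],"fingers": 0.4},
])

```text
time_s: 11.0
tcp_pos: [543.8, 103.2, 195.0]
orientation: [0.001, 0.625, 0.781, 0.001]
ft_force: [0.4, 0.6, -0.8]
grip_width: 27.0
```

Call:
step_arm([
  {"offset": [-30,-7,0],"rot": [0,0,0],"fingers": 1},
  {"offset": [-45,-10,0],"rot": [0,0,0],"fingers": 1},
  {"offset": [-50,-11,0],"rot": [0,0,0],"fingers": 1},
  {"offset": [-25,-15,0],"rot": [0,0,0],"fingers": 1},
  {"offset": [0,0,0],"rot": [0,0,0],"fingers": 1},
])

```text
time_s: 11.62
tcp_pos: [391.7, 59.7, 192.9]
orientation: [-0.001, 0.625, 0.781, 0.001]
ft_force: [-0.2, 0.5, 0.4]
grip_width: 0.6
```

```bash
python3 - <<'E'
from h import *
s=env.get_state(); print(s["tcp_pos"],s["joints"].round(2))
a=cam("top");b=cam("side")
save(a,"f1.png",(235,165,355,265),4); save(b,"f2.png",(255,130,375,230),4)
cv2.imwrite("pics/f.png",cv2.resize(np.hstack([cv2.imread("pics/f1.png"),cv2.imread("pics/f2.png")]),(800,333)))
E
```

```text
[391.73285195  59.72777967 192.87068506] [-0.99  0.09  0.78  2.18 -0.08  0.9   0.06]
```

View pics/f.png

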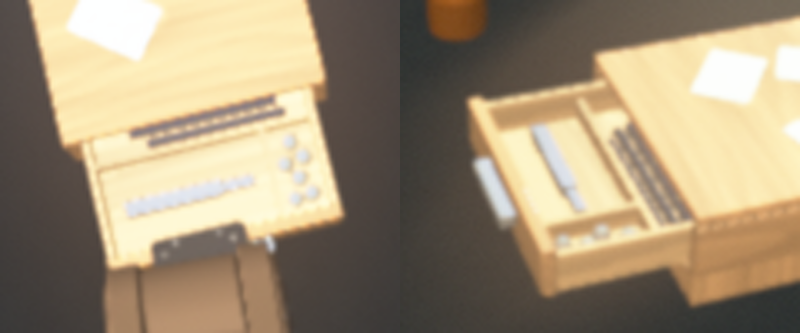

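The crops show the punch flat and centred in the compartment. In the top view its ends are at crop (127,208) and (252,181), with even gaps to the side wall and divider. The drawer is still open. Next I'll lower the shut fingers in front of the pull.

Call:
step_arm([
  {"offset": [23,-2,-15],"rot": [0,0,0],"fingers": 1},
  {"offset": [23,-1,-30],"rot": [0,0,0],"fingers": 1},
  {"offset": [0,0,-40],"rot": [0,0,0],"fingers": 1},
  {"offset": [0,0,-35],"rot": [0,0,0],"fingers": 1},
  {"offset": [0,0,-20],"rot": [0,0,0],"fingers": 1},
  {"offset": [0,0,-8],"rot": [0,0,0],"fingers": 1},
  {"offset": [0,0,0],"rot": [0,0,0],"fingers": 1},
  {"offset": [0,0,0],"rot": [0,0,0],"fingers": 1},
])

```text
time_s: 12.72
tcp_pos: [440.2, 57.6, 44.9]
orientation: [0.0, 0.625, 0.781, 0.001]
ft_force: [0.7, -0.2, 0.3]
grip_width: 0.3
```

Call:
step_arm([
  {"offset": [8,2,0],"rot": [0,0,0],"fingers": 1},
  {"offset": [8,2,0],"rot": [0,0,0],"fingers": 1},
  {"offset": [8,2,0],"rot": [0,0,0],"fingers": 1},
  {"offset": [11,2.5,0],"rot": [0,0,0],"fingers": 1},
  {"offset": [11,2.5,0],"rot": [0,0,0],"fingers": 1},
  {"offset": [11,2.5,0],"rot": [0,0,0],"fingers": 1},
  {"offset": [11,2.5,0],"rot": [0,0,0],"fingers": 1},
  {"offset": [11,2.5,0],"rot": [0,0,0],"fingers": 1},
  {"offset": [11,2.5,0],"rot": [0,0,0],"fingers": 1},
  {"offset": [11,2.5,0],"rot": [0,0,0],"fingers": 1},
])

```text
time_s: 13.98
tcp_pos: [541.1, 81.2, 44.2]
orientation: [-0.0, 0.625, 0.781, 0.0]
ft_force: [-2.6, 0.6, 1.9]
grip_width: 0.6
```

Call:
step_arm([
  {"offset": [9,2,0],"rot": [0,0,0],"fingers": 1},
  {"offset": [8,2,0],"rot": [0,0,0],"fingers": 1},
  {"offset": [6,1.3,0],"rot": [0,0,0],"fingers": 1},
  {"offset": [4,1,0],"rot": [0,0,0],"fingers": 1},
])

```text
time_s: 14.48
tcp_pos: [567.9, 87.2, 44.2]
orientation: [0.0, 0.625, 0.781, 0.0]
ft_force: [-0.5, -0.3, 0.6]
grip_width: 0.3
```

Call:
step_arm([
  {"offset": [4,1,0],"rot": [0,0,0],"fingers": 1},
  {"offset": [4,1,0],"rot": [0,0,0],"fingers": 1},
  {"offset": [0,0,0],"rot": [0,0,0],"fingers": 1},
])

```text
time_s: 14.85
tcp_pos: [575.4, 89.0, 44.2]
orientation: [0.0, 0.625, 0.781, -0.0]
ft_force: [-1.5, -2.4, -0.2]
grip_width: 0.2
```

Call:
step_arm([
  {"offset": [4,1,0],"rot": [0,0,0],"fingers": 1},
  {"offset": [0,0,0],"rot": [0,0,0],"fingers": 1},
])

```text
time_s: 15.1
tcp_pos: [580.4, 90.7, 44.4]
orientation: [0.001, 0.625, 0.781, 0.001]
ft_force: [-0.6, -0.3, -0.5]
grip_width: 0.6
```

Call:
step_arm([
  {"offset": [3,0.7,0],"rot": [0,0,0],"fingers": 1},
  {"offset": [0,0,0],"rot": [0,0,0],"fingers": 1},
])

```text
time_s: 15.35
tcp_pos: [581.9, 91.0, 44.2]
orientation: [-0.001, 0.625, 0.781, -0.0]
ft_force: [-3.9, -0.7, 1.8]
grip_width: 0.4
```

Call:
step_arm([
  {"offset": [2,0.5,0],"rot": [0,0,0],"fingers": 1},
  {"offset": [0,0,0],"rot": [0,0,0],"fingers": 1},
])

```text
time_s: 15.6
tcp_pos: [581.9, 91.1, 44.0]
orientation: [-0.002, 0.625, 0.781, -0.001]
ft_force: [-11.0, -1.9, 9.5]
grip_width: 0.2
```

Call:
step_arm([
  {"offset": [2,0.5,0],"rot": [0,0,0],"fingers": 1},
  {"offset": [0,0,0],"rot": [0,0,0],"fingers": 1},
])

```text
time_s: 15.85
tcp_pos: [582.0, 91.1, 43.8]
orientation: [-0.003, 0.625, 0.78, -0.003]
ft_force: [-18.2, -3.3, 15.4]
grip_width: 0.3
```

Call:
step_arm([
  {"offset": [2,0.5,0],"rot": [0,0,0],"fingers": 1},
  {"offset": [0,0,0],"rot": [0,0,0],"fingers": 1},
])

```text
time_s: 16.1
tcp_pos: [582.0, 91.1, 43.7]
orientation: [-0.005, 0.625, 0.78, -0.004]
ft_force: [-24.6, -4.5, 22.4]
grip_width: 0.4
```

The push meets a firm stop at x=582, where I predicted 584 for home. The 25 N there is well over the catch's 10 N, so the drawer should be home. I'll back off and check.

Call:
step_arm([
  {"offset": [-7,-1.6,0],"rot": [0,0,0],"fingers": 1},
  {"offset": [-20,-4.5,0],"rot": [0,0,0],"fingers": 1},
  {"offset": [-35,-8,0],"rot": [0,0,0],"fingers": 1},
  {"offset": [-35,-8,15],"rot": [0,0,0],"fingers": 1},
  {"offset": [-30,-6,35],"rot": [0,0,0],"fingers": 1},
  {"offset": [0,0,45],"rot": [0,0,0],"fingers": 1},
  {"offset": [-30,-10,45],"rot": [0,0,0],"fingers": 1},
  {"offset": [0,0,0],"rot": [0,0,0],"fingers": 1},
])

```text
time_s: 17.1
tcp_pos: [432.3, 54.5, 187.0]
orientation: [0.001, 0.625, 0.781, 0.003]
ft_force: [0.1, 0.0, -0.9]
grip_width: 0.5
```

```bash
python3 - <<'E'
from h import *
a=cam("top");b=cam("side")
save(a,"k1.png",(235,110,355,210),4); save(b,"k2.png",(265,130,425,230),4)
cv2.imwrite("pics/k.png",cv2.resize(np.hstack([cv2.imread("pics/k1.png"),cv2.imread("pics/k2.png")]),(795,284)))
hsv=cv2.cvtColor(a["img"],cv2.COLOR_RGB2HSV)
m=((hsv[...,2]>110)&(hsv[...,1]<70)).astype(np.uint8)
n,l,s,ce=cv2.connectedComponentsWithStats(m)
for i in range(1,n):
    if 60<s[i][4]<600 and 230<s[i][0]<480 and 110<s[i][1]<280: print(s[i],ray(a,*ce[i],62).round()[:2],ray(a,*ce[i],10).round()[:2])
E
```

```text
[412 143  55  19 410] [ 751. -343.] [ 765. -355.]
[358 160  33  50 421] [ 659. -145.] [ 670. -150.]
[281 197  28  12 172] [605.  94.] [614.  98.]
[446 207  25  25 507] [ 544. -391.] [ 551. -405.]
[407 249  23  20 255] [ 430. -267.] [ 433. -276.]
```

View pics/k.png

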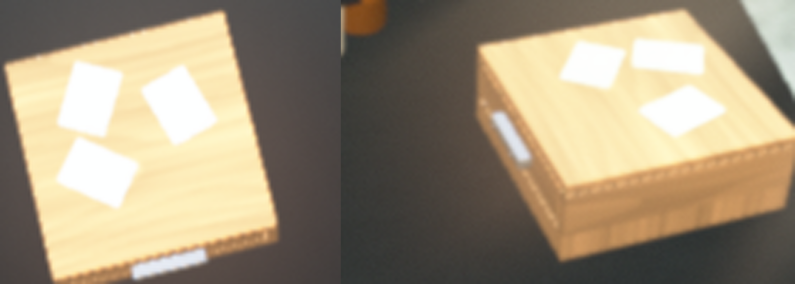

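The crops show the drawer front flush, with only the pull standing out, at top crop (170,265) and side crop (512,138). The pull moved about 119 mm, which falls in the stated opening range. The dish and block are where they started. Handing in.

```bash
python3 -c "
from h import *
print(env.get_state()['ft_force'],env.get_state()['tcp_pos']); finish_job()"
```

```text
[ 0.40581946 -0.21477495  0.01032624] [432.15235792  55.2187454  184.6210032 ]
the job is handed in; nothing more can be done
```

The punch is in the long front compartment and the drawer is pushed home. I handed the job in at about 17 s; it reports no verdict.

- **Punch:** I picked the smallest of the three square bars, about 124 mm measured against 175 mm for the other two. I lowered it until it touched the compartment floor (wrist force went to +6.5 N) and let go. The check pictures showed it flat and centred.
- **Drawer:** I pushed it in at roughly 0.1 m/s or less, slowing further near the catch, until it met a firm stop within about 2 mm of where I expected home. I kept pushing there up to about 25 N, against the catch's 10 N. The upward force of about 22 N at the stop was unexpected; I took it for friction at the pull.
- **Last checks:** After backing off, both cameras showed the drawer front flush, and the pull had travelled about 119 mm. The dish and block measured where they started. I did not re-measure the jar, but the arm did not go near it. The arm was clear of everything, with wrist force near zero.
- **Not confirmed:** With the drawer shut I could not see the punch again. I could not read the drawer's opening directly, and the pictures alone don't resolve 2.5 mm.

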